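Peel a fresh sample tray off the stuck stack and hold it ready over the mat

TASK

The top sample tray is stuck to the one nested below it: take it by its own upright corner tab, the highest of the three, and peel it off, tilting that corner up first while the opposite corner stays down in the stack, so that the two lower trays stay where they are. Then hold it level, right way up, over the middle of the rubber mat, about 20 cm above the worktop, ready to be loaded with the vials, and finish while still holding it there. Do not disturb the vials, the bottle, the beaker or the dish.

Things in the scene. Friction and masses are not known exactly. Their poses are not given: they have to be found in the camera images.
- tray_top: Top one of three equal nested grey trays, the one to take; 100 g, 100 x 100 mm (106 over its lip), open above. Origin: centre of its underside, z up. A foot 90 x 92 mm, 9 mm deep, sits in the mouth of the tray below (1 mm play in y); the shoulder round it (z = 9 mm) rests on that tray's rim. Floor at z = 11, rim at z = 23 mm. Its upright grip tab stands outside the corner at (-x, -y).
- top_tab (a point): Grip point on the top tray's tab, at (-66, -66, 31) mm in the tray's frame and axes. The tab is an upright fin 10 mm thick, 26 mm long along the tray's diagonal and 34 mm high, from z = 9 to 43 mm; grip it firmly from above across its thickness, the fingers closing at right angles to the diagonal.
- top_near (a point): The top tray's shoulder corner next to its tab, at (-50, -50, 9) mm in its frame and axes. Near each corner a small sprung rubber pad in the tray's foot catches under the rim of the tray below: it holds with about 0.35 N and lets go when that corner has come up some 6 mm. All four together hold more than a tray's weight, so a level lift brings the middle tray along.
- top_far (a point): The top tray's opposite shoulder corner, at (50, 50, 9) mm in its frame and axes: turn the tray up slowly about this point (tilting the gripper with it) to peel it; at 12 degrees the pads have let go everywhere but near this corner.
- tray_mid: The middle tray, same shape and mass, tab at (+x, -y); loose, nested in the lowest one but not stuck to it. Origin at the centre of its underside, 14 mm under that of the top tray; its rim is 23 mm above its origin.
- tray_low: The lowest tray, same shape, tab at (-x, +y), loose on the stand; origin at the centre of its underside.
- stand: Fixed dark steel plate under the stack, 116 x 116 x 14 mm; origin at the centre of its underside, axes as the trays'. The lowest tray's underside is 6 mm above it.
- mat: Fixed dark rubber mat, 150 x 130 x 3 mm (x, y, z), flat on the worktop; origin at the centre of its underside. It may lie left or right of the stack.
- vial_a: Bystander: brown glass vial, 22 mm across, 55 mm tall; standing on the worktop, origin at the centre of its underside.
- bottle: Bystander: small white bottle, 28 mm across, 44 mm tall; standing on the worktop, origin at the centre of its underside.
- vial_b: Bystander: wide white vial, 34 mm across, 56 mm tall; standing on the worktop, origin at the centre of its underside.
- glass: Bystander: clear beaker, 57 mm across, 66 mm tall; standing on the worktop, origin at the centre of its underside.
- dish: Bystander: closed clear dish, 55 mm across, 14 mm tall; standing on the worktop, origin at the centre of its underside.
There are look-alikes about, which are no part of the job. Leave any orange look-alike of the tray_top alone.

How it is judged:
On the way:
1. the tab corner of the top tray's shoulder is peeled up: more than 15 mm above the middle tray's rim while its opposite corner is still within 6 mm of that rim (z of top_near in the frame of tray_mid above 0.038 m and z of top_far in the frame of tray_mid below 0.029 m and distance of tray_mid from where it was at the start of the episode below 0.015 m), for 0.1 s.
At the end, for the whole second after the job is handed in: Top tray gripped at rest, right way up within 17 degrees of level, underside 150 to 250 mm above the worktop, centre within 40 mm of the mat's centre seen from above; lower trays nested flat, within 20 mm of their start; vials, bottle, beaker and dish upright within 30 mm of theirs (height (world z) of tray_top between 0.15 and 0.25 m and angle between tray_top's own z axis and vertical below 0.3 rad and horizontal distance between tray_top and mat below 0.04 m and contact force between tray_top and the fingers above 1 N and contact force between tray_top and tray_mid below 0.05 N and linear speed of tray_top below 0.03 m/s and distance of each of tray_mid, tray_low from where it was at the start of the episode below 0.02 m and angle between each of tray_mid, tray_low's own z axis and vertical below 0.06 rad and linear speed of each of tray_mid, tray_low below 0.02 m/s and distance of each of vial_a, bottle, vial_b, glass, dish from where it was at the start of the episode below 0.03 m and angle between each of vial_a, bottle, vial_b, glass, dish's own z axis and vertical below 0.2 rad); the arm keeps its last pose, push and grip.
It fails at once if the middle or the lowest tray is lifted or dragged more than 30 mm (distance of any of tray_mid, tray_low from where it was at the start of the episode above 0.03 m).
It fails at once if a vial, the bottle, the beaker or the dish is knocked over or pushed more than 50 mm (distance of any of vial_a, bottle, vial_b, glass, dish from where it was at the start of the episode above 0.05 m or angle between any of vial_a, bottle, vial_b, glass, dish's own z axis and vertical above 0.6 rad).
It also fails if it takes over 45 s, if anything falls off the work surface, if the arm or the gripper's body presses on something with over 40 N, if the wrist force passes 120 N, or if a joint passes its speed limit or range.

ROBOT

A 6-joint arm with a two-finger parallel gripper is mounted at the origin on a cart in front of the work surface, level with it; the furniture and walls round the work are solid. World frame = base frame: x ahead of the robot, y to its left, z up, the work surface at z = 0. Lengths are in m, angles in rad, forces in N, time in s.
With the tool pointing down it reaches from about 0.25 to 0.725 m from the base axis. Payload 4 kg.
Tool frame: the origin (TCP) lies at the very end of the fingers, on their centre line; the grasp point (between the pads) lies 19 mm behind it; z points along the fingers, y is the line along which they close (so a half turn about z gives the same grasp; the last joint's range is limited). The gripper opens to 85 mm and grips with 20 to 120 N. Pads are 22 mm wide; open, the fingers measure 114 mm over their backs; the gripper's body (76 mm by 85 mm) begins 54 mm behind the grasp point. The pads swing forward as they close: fully open they stand 13 mm farther back than shut.
Start: joints at [-1.227, 0.241, 0.005, 1.335, 0, 1.571], TCP at [0.169, -0.471, 0.231] pointing down, gripper open.
Joint ranges: [-2.72, 2.72], [-1.05, 1.87], [-1.09, 1.28], [-1.99, 2.15], [-1.42, 1.44], [-3.14, 3.14]. Speed limits (rad/s): [2.79, 2.79, 3.14, 3.14, 3.14, 3.14].

INTERFACE

Orientations are given as a unit quaternion [x, y, z, w].
In Python, from workcell import bot, vision, workorder gives the robot as it stands.
- The arm moves only by the shell command python3 -m creep 'ROWS' [OPENING]. ROWS is JSON, a list of rows, each a list of 2 entries, a list of its own where there are three numbers: the shift along the tool's x, y, z in mm, then the turn, a rotation vector about the tool's x, y, z in rad. In form: [[[dx, dy, dz], [wx, wy, wz]], ...]. A call has 1 to 12 rows; each row shifts and turns the commanded pose from where the row before left it, along the tool's axes as they then stand; what a row does not reach is not made up. A row lasts 1/8 s, in which the tool goes at most 62.5 mm and 10.7 degrees, less where a joint would pass 70% of its speed; a pose out of reach is approached as far as the arm can. A call is refused whole if a number of a shift passes 62.5 or a number of a turn 0.188, either way. A call with a gripper value outside its range is refused whole. OPENING is the finger opening in mm, from 0 to 85.4, set as the call begins (- or left out, the last holds). The fingers move at their own pace and stop on an object; the grip force is fixed at half the most. Time passes only in rows, so rows that do not move let the fingers close. It gives the time, the measured TCP pose, the force, the opening and the grip force at its end, in the units of the state.
- bot.get_obs(): the state, without advancing time (a new reading comes with each control period).
- vision.camera(name): name is "scene" or "top" or "wrist"; returns a dict with "image" (384x512x3 uint8, blue, green, red), "z_map" (384x512 float32, m along the optical axis (not along the pixel's ray), 0 where there is no reading), "K" (3x3 intrinsics, pixels), "k1" (the pictures are not rectified: a ray, as slopes to the right and down, at radius r is drawn at 1 + k1 r^2 times it, then the intrinsics apply), "rvec" (rotation vector, rad) and "tvec" (3), from world to camera coordinates, as OpenCV has them; the wrist camera has in their place "tool_from_camera" (4x4, takes a point from camera to tool coordinates, whose origin is the TCP and whose axes are the flange's). Camera axes: x right, y down, z forward; pixel columns grow to the right and rows downward; lengths in m; the calibration is good to about 2 mm. A picture is of the moment at which its call begins: read the wrist's pose just before it.
- workorder.job_done(): hands the job in; it is judged then, once.
Trained networks look in a picture, given as the dict that the camera call returned (one of the last four; its "shot" number tells which), for a name from the list of things; names that differ only in an ending like _2 or _b are one class to them, and where a whole thing is asked for, a point or a joint stands for the part that bears it (a point fixed in the world has none). Each returns a list of dicts, best first, with "score" (0 to 1); they miss things now and then, are a little off and sometimes report something else, mostly with a low value. They report only what shows in the picture. A call takes as long as a camera call. They do not tell look-alikes from the thing itself.
- vision.spot_in(picture, query): "position" ([column, row] in pixels, amid what is visible of it).
- vision.place_of(picture, query): "position" ([column, row] in pixels: a listed point, or the origin of a listed thing).
The state is a dict: "clock": time; "joint_pos": joint angles; "joint_vel": joint speeds; "tau": joint torques, N m; "eef_pos": TCP position; "tool_rot": TCP orientation; "ft_force": force on the tool from outside, world axes, zero at the start; "ft_torque": the same for the moment, N m; "grip_width": finger opening in m; "grasp_force": force on a finger pad.
Only numpy, scipy, OpenCV 4.12 (cv2) and the standard library are available. Lean on these libraries where they do the work, as an engineer would, in place of code of your own. Each camera call takes 0.05 s, during which the arm holds its last target. There are 200 camera calls.

## Working session

There is one attempt and no reset: what is moved stays moved. The work goes in short steps, Python scripts to look and compute and a shell command to move; the robot and the scene stay as the last step left them, time stands still between calls to the robot, and variables do not carry over. Pictures are saved under pics/ and viewed, at most 10 in all, crops included, and the job is handed in when it is done.

```bash
mkdir -p pics; cat > h.py <<'E'
import numpy as np, cv2
from scipy.spatial.transform import Rotation as R
from workcell import bot, vision, workorder
def pose(c, obs=None):
    "camera-to-world R,t"
    if 'rvec' in c:
        Rm=cv2.Rodrigues(np.array(c['rvec'],float))[0]; return Rm.T, -Rm.T@np.array(c['tvec'],float).ravel()
    T=np.array(c['tool_from_camera']); Rt=R.from_quat(obs['tool_rot']).as_matrix()
    return Rt@T[:3,:3], Rt@T[:3,3]+np.array(obs['eef_pos'])
def ray(c,uv,obs=None):
    K=np.array(c['K'],float); d=cv2.undistortPoints(np.array([[uv]],float),K,np.array([c['k1'],0,0,0],float)).ravel()
    Rm,t=pose(c,obs); return Rm@np.array([d[0],d[1],1]),t
def at_z(c,uv,z,obs=None):
    d,t=ray(c,uv,obs); return t+d*(z-t[2])/d[2]
def at_depth(c,uv,obs=None):
    d,t=ray(c,uv,obs); u,v=int(round(uv[0])),int(round(uv[1]))
    return t+d*float(c['z_map'][v,u])
E
python3 - <<'E'
from h import *
np.set_printoptions(precision=3,suppress=True)
for n in ('top','scene'):
    c=vision.camera(n); cv2.imwrite(f'pics/{n}1.png',c['image'])
    for q in ('tray_top','top_tab','top_near','top_far','tray_mid','mat','stand','vial_a','bottle','vial_b','glass','dish'):
        for r in vision.place_of(c,q)[:3]:
            z={'tray_top':.034+.014,'top_tab':.079,'top_near':.057,'top_far':.057}.get(q,0)
            print(n,q,round(r['score'],2),np.round(r['position'],1),'z0',at_z(c,r['position'],z)[:2],'depth',at_depth(c,r['position']))
print(bot.get_obs())
E
```

```text
top tray_top 0.88 [305.4 188. ] z0 [ 0.571 -0.009] depth [ 0.571 -0.01   0.045]
top tray_top 0.85 [199.  294.1] z0 [0.343 0.223] depth [0.337 0.227 0.012]
top tray_top 0.63 [307.2 292.1] z0 [ 0.345 -0.011] depth [ 0.34  -0.015  0.011]
top top_tab 0.91 [321.6 254.3] z0 [ 0.429 -0.038] depth [ 0.426 -0.044  0.043]
top top_tab 0.69 [193.5 255.8] z0 [0.427 0.23 ] depth [0.425 0.235 0.039]
top top_tab 0.67 [165.  187.1] z0 [0.572 0.291] depth [0.578 0.306 0.001]
top top_near 0.93 [313.8 261.8] z0 [ 0.412 -0.025] depth [ 0.407 -0.032  0.001]
top top_near 0.83 [197.8 263.2] z0 [0.41  0.224] depth [0.405 0.23  0.003]
top top_near 0.73 [336.5 203.6] z0 [ 0.536 -0.075] depth [ 0.536 -0.075  0.06 ]
top top_far 0.95 [205.7 330. ] z0 [0.267 0.208] depth [0.254 0.213 0.   ]
top top_far 0.77 [277.  173.1] z0 [0.603 0.053] depth [0.602 0.053 0.061]
top top_far 0.62 [300.  323.9] z0 [0.279 0.006] depth [0.272 0.003 0.028]
top mat 0.57 [166.2 187.5] z0 [0.577 0.303] depth [0.577 0.301 0.009]
top mat 0.17 [246.5 159.4] z0 [0.641 0.119] depth [0.633 0.119 0.055]
top stand 0.72 [275.3 173. ] z0 [0.609 0.
[... 2230 characters left out ...]
 0.134 -0.001]
scene glass 0.86 [189.7 175.8] z0 [0.785 0.088] depth [0.769 0.101 0.015]
scene dish 0.58 [160.9 202.2] z0 [0.754 0.212] depth [0.742 0.22  0.011]
scene dish 0.4 [272.9 194.6] z0 [0.566 0.   ] depth [0.542 0.033 0.032]
{'clock': 1.3, 'joint_pos': array([-1.227,  0.241,  0.005,  1.335, -0.   ,  1.571]), 'joint_vel': array([-0.001,  0.   , -0.001, -0.002, -0.002,  0.001]), 'tau': array([ -0.   , -37.222,  25.269,   0.001,  -0.   ,   0.   ]), 'eef_pos': array([ 0.169, -0.471,  0.231]), 'tool_rot': array([ 0.985,  0.171, -0.   ,  0.   ]), 'ft_force': array([ 0.229, -0.185,  0.036]), 'ft_torque': array([-0.025, -0.01 ,  0.009]), 'grasp_force': 0.0, 'grip_width': 0.0852678065937221}
```

```bash
python3 - <<'E'
import cv2,numpy as np
a=cv2.imread('pics/top1.png')[60:350,120:400]; b=cv2.imread('pics/scene1.png')[120:340,120:420]
a=cv2.resize(a,None,fx=2,fy=2,interpolation=3);b=cv2.resize(b,None,fx=2.6,fy=2.6,interpolation=3)
cv2.imwrite('pics/top1c.png',a);cv2.imwrite('pics/scene1c.png',b)
E
```

```text
(no output)
```

View pics/top1c.png

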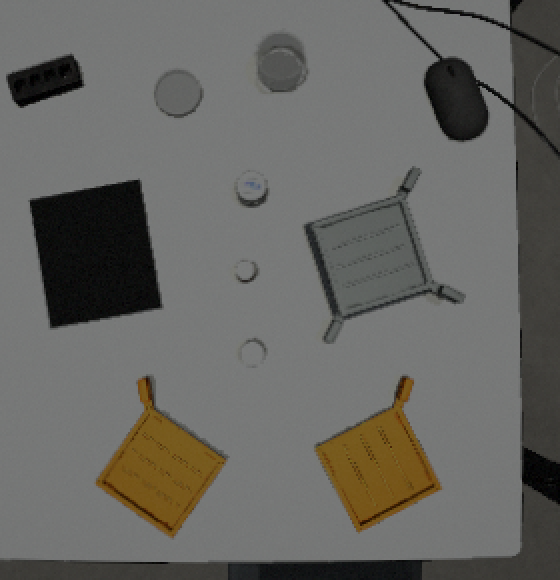

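View pics/scene1c.png

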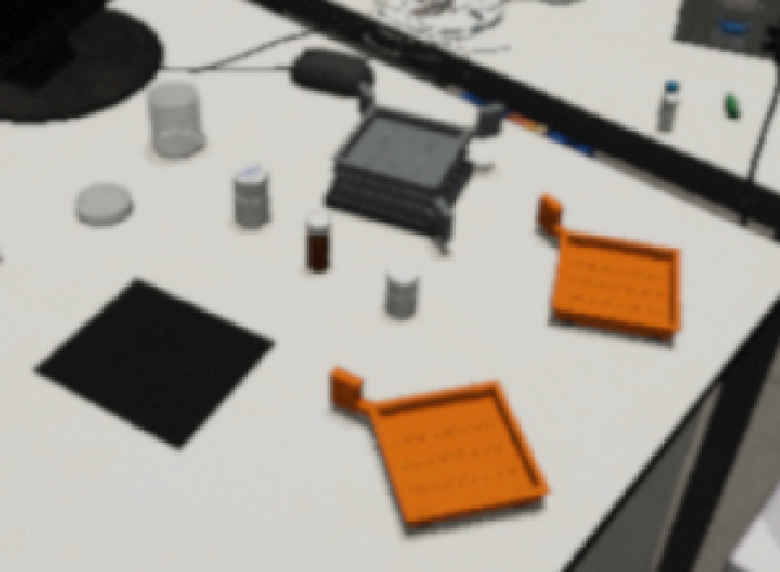

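The top view shows the grey stack at (305,188) with three tabs. The middle tab, at about (351,207), lies between the other two and stands at rim height, and the mat is to the left. I'll measure the tab now.

```bash
cat > tab.py <<'E'
import sys
from h import *
np.set_printoptions(precision=4,suppress=True)
def cloud(c,obs=None):
    v,u=np.mgrid[0:384,0:512]; K=np.array(c['K'],float)
    d=cv2.undistortPoints(np.stack([u.ravel(),v.ravel()],1)[:,None].astype(float),K,np.array([c['k1'],0,0,0],float))[:,0]
    z=c['z_map'].ravel(); Rm,t=pose(c,obs); ok=z>0
    return (np.c_[d,np.ones(len(d))]*z[:,None])[ok]@Rm.T+t
obs=bot.get_obs(); n=sys.argv[1]; c=vision.camera(n)
P=cloud(c,obs)
for a,lo,hi in((.0,.066,.09),):
    S=P[(np.hypot(P[:,0]-.528,P[:,1]+.093)<.035)&(P[:,2]>lo)&(P[:,2]<hi)]
    if len(S)>3:
        m=S[:,:2].mean(0); w,V=np.linalg.eigh(np.cov((S[:,:2]-m).T)); q=(S[:,:2]-m)@V
        print('tab',len(S),m,'zmed',np.median(S[:,2]),'mid',m+V@((q.max(0)+q.min(0))/2),'ext',np.ptp(q,axis=0),'heading',np.degrees(np.arctan2(*V[::-1,1]))%180)
for xy in((.518,-.098),(.625,-.063),(.51,.03)):
    S=P[np.hypot(P[:,0]-xy[0],P[:,1]-xy[1])<.03]
    if len(S): print(xy,'top z',np.percentile(S[:,2],[90,97]))
S=P[(np.hypot(P[:,0]-.571,P[:,1]+.01)<.085)&(P[:,2]>.052)&(P[:,2]<.064)]
if len(S)>9: r=cv2.minAreaRect(S[:,:2].astype(np.float32)*1000); print('rim',r)
for q in('top_tab','top_near','top_far','tray_top'):
    for r in vision.place_of(c,q)[:2]:
        z={'tray_top':.034,'top_tab':.065,'top_near':.043,'top_far':.043}[q]
        print(q,round(r['score'],2),np.round(r['position']),at_z(c,r['position'],z,obs)[:2])
cv2.imwrite(f'pics/{n}_{int(obs["clock"]*100)}.png',c['image'])
E
python3 tab.py top
```

```text
tab 69 [ 0.5283 -0.091 ] zmed 0.07728179109029765 mid [ 0.5287 -0.0918] ext [0.0112 0.0263] heading 62.86104988800782
(0.518, -0.098) top z [0.0752 0.0783]
(0.625, -0.063) top z [0.0578 0.0622]
(0.51, 0.03) top z [0.0554 0.0586]
rim ((573.7843627929688, -12.706504821777344), (125.37384033203125, 111.24764251708984), 16.757423400878906)
top_tab 0.94 [194. 257.] [0.4245 0.2301]
top_tab 0.91 [346. 209.] [ 0.5233 -0.0938]
top_near 0.83 [315. 265.] [ 0.4025 -0.0298]
top_near 0.78 [197. 262.] [0.4115 0.227 ]
top_far 0.9 [279. 173.] [0.6049 0.0473]
top_far 0.71 [301. 321.] [0.2814 0.0014]
tray_top 0.84 [305. 190.] [ 0.5676 -0.0108]
tray_top 0.78 [201. 297.] [0.3345 0.2205]
```

```bash
python3 - <<'E'
from h import *
np.set_printoptions(precision=1,suppress=True)
o=bot.get_obs(); p=np.array(o['eef_pos']); R0=R.from_quat(o['tool_rot']); c=vision.camera('wrist')
print(R0.as_matrix()); print(np.array(c['tool_from_camera'])*1000)
print('tool shift mm to approach', R0.inv().apply(np.array([.528,-.093,.16])-p)*1000)
E
```

```text
[[ 0.9  0.3 -0. ]
 [ 0.3 -0.9  0. ]
 [ 0.  -0.  -1. ]]
[[  -0.6 -960.2 -279.2   69.9]
 [1000.    -0.7    0.3    0.9]
 [  -0.5 -279.2  960.2 -141.9]
 [   0.     0.     0.  1000. ]]
tool shift mm to approach [ 465.8 -234.5   71.3]
```

```bash
python3 -m creep '[[[46,-23,0],[0,0,0]],[[47,-23,6],[0,0,0]],[[47,-23,6],[0,0,0]],[[47,-24,6],[0,0,0]],[[47,-24,6],[0,0,0]],[[47,-23,6],[0,0,0]],[[46,-24,6],[0,0,0]],[[46,-23,6],[0,0,0]],[[46,-24,6],[0,0,0]],[[47,-23,6],[0,0,0]]]' 60
python3 -m creep '[[[0,0,0],[0,0,-0.15]],[[0,0,0],[0,0,-0.15]],[[0,0,0],[0,0,-0.15]],[[0,0,0],[0,0,-0.15]],[[0,0,0],[0,0,-0.148]],[[0,0,0],[0,0,0]],[[0,0,0],[0,0,0]]]'
python3 tab.py wrist; python3 - <<'E'
from h import *
o=bot.get_obs(); p=np.array(o['eef_pos']); R0=R.from_quat(o['tool_rot'])
m=R0.as_matrix(); print(p,'heading y',np.degrees(np.arctan2(m[1,1],m[0,1])),'shift',R0.inv().apply(np.array([.5287,-.0918,.046])-p)*1000)
E
```

```text
clock: 2.85
eef_pos: [0.5295, -0.092, 0.1772]
tool_rot: [0.985, 0.171, 0.0, 0.0]
ft_force: [0.8, 0.2, 1.5]
grip_width: 0.0599
grasp_force: 0.0
clock: 3.72
eef_pos: [0.5284, -0.0934, 0.1773]
tool_rot: [0.855, 0.518, 0.0, -0.0]
ft_force: [0.5, -0.1, 0.6]
grip_width: 0.0602
grasp_force: 0.0
tab 527 [ 0.53   -0.0917] zmed 0.07603678778191736 mid [ 0.5297 -0.0927] ext [0.0112 0.0256] heading 61.91607515171917
(0.518, -0.098) top z [0.261  0.2652]
(0.625, -0.063) top z [0.0569 0.062 ]
(0.51, 0.03) top z [0.0561 0.0569]
rim ((574.1932373046875, -14.694801330566406), (123.42110443115234, 115.00227355957031), 17.028804779052734)
top_tab 0.79 [128. 185.] [ 0.4434 -0.0452]
top_near 0.93 [255. 154.] [ 0.5392 -0.0723]
top_near 0.63 [115. 187.] [ 0.4223 -0.0419]
tray_top 0.78 [ 51. 191.] [ 0.3635 -0.0181]
tray_top 0.57 [258.  66.] [ 0.5729 -0.0131]
[ 0.52837235 -0.09337481  0.17731287] heading y -27.48037516949443 shift [  1.54715496  -0.43131449 131.31290095]
```

```bash
python3 -m creep '[[[1.5,0,30],[0,0,0]],[[0,0,30],[0,0,0]],[[0,0,25],[0,0,0]],[[0,0,20],[0,0,0]],[[0,0,14],[0,0,0]],[[0,0,11],[0,0,0]],[[0,0,0],[0,0,0]]]' && python3 -m creep '[[[0,0,0],[0,0,0]],[[0,0,0],[0,0,0]],[[0,0,0],[0,0,0]],[[0,0,0],[0,0,0]],[[0,0,0],[0,0,0]],[[0,0,0],[0,0,0]],[[0,0,0],[0,0,0]],[[0,0,0],[0,0,0]]]' 0
```

```text
clock: 4.85
eef_pos: [0.5286, -0.092, 0.0467]
tool_rot: [0.855, 0.519, -0.0, -0.0]
ft_force: [0.7, -0.0, 0.6]
grip_width: 0.0598
grasp_force: 0.0
clock: 5.85
eef_pos: [0.5297, -0.0921, 0.048]
tool_rot: [0.855, 0.519, 0.001, 0.0]
ft_force: [-0.8, -0.8, 5.2]
grip_width: 0.0092
grasp_force: 61.4
```

```bash
python3 -m creep '[[[0.1,0,-3.3],[0,-0.02,0]],[[0.1,0,-3.3],[0,-0.02,0]],[[0.1,0,-3.3],[0,-0.02,0]],[[0.1,0,-3.3],[0,-0.02,0]],[[0.1,0,-3.3],[0,-0.02,0]],[[0.1,0,-3.3],[0,-0.02,0]],[[0.1,0,-3.3],[0,-0.02,0]],[[0,0,0],[0,0,0]]]'
python3 - <<'E'
from h import *
c=vision.camera('scene'); cv2.imwrite('pics/s2.png',cv2.resize(c['image'][120:260,200:380],None,fx=4,fy=4,interpolation=3))
E
```

```text
clock: 6.85
eef_pos: [0.5302, -0.0898, 0.0704]
tool_rot: [0.852, 0.518, -0.06, 0.036]
ft_force: [1.0, 0.5, -0.4]
grip_width: 0.0092
grasp_force: 60.8
```

View pics/s2.png

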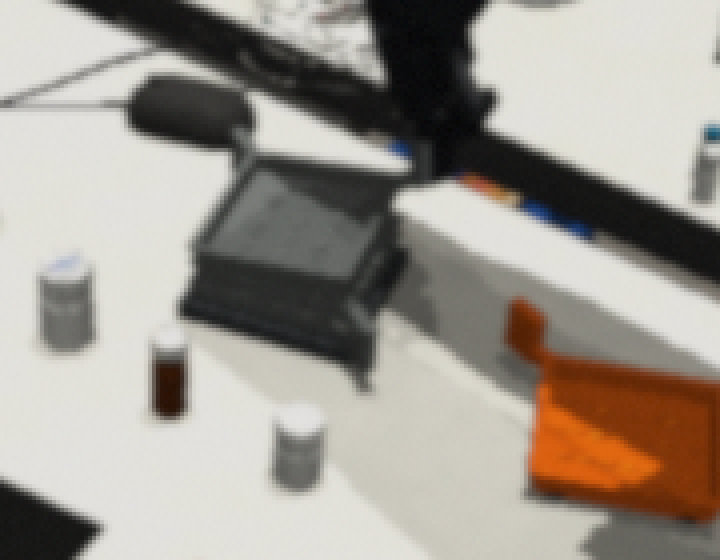

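The near side of the top tray, at about (410,190) in the crop, is coming up. The lower tabs, at (240,150) and (360,360), look undisturbed, so I'll keep peeling.

```bash
python3 -m creep '[[[0.1,0,-3.3],[0,-0.02,0]],[[0.1,0,-3.3],[0,-0.02,0]],[[0.1,0,-3.3],[0,-0.02,0]],[[0.1,0,-3.3],[0,-0.02,0]],[[0.1,0,-3.3],[0,-0.02,0]],[[0.1,0,-3.3],[0,-0.02,0]],[[0,0,0],[0,0,0]],[[0,0,0],[0,0,0]]]'
cat > s.py <<'E'
from h import *
import sys
c=vision.camera('scene'); cv2.imwrite('pics/%s.png'%sys.argv[1],cv2.resize(c['image'][120:260,200:380],None,fx=4,fy=4,interpolation=3))
E
python3 s.py s3
```

```text
clock: 7.9
eef_pos: [0.5321, -0.0862, 0.0895]
tool_rot: [0.847, 0.515, -0.111, 0.067]
ft_force: [-0.3, 0.6, -0.3]
grip_width: 0.0092
grasp_force: 60.7
```

View pics/s3.png

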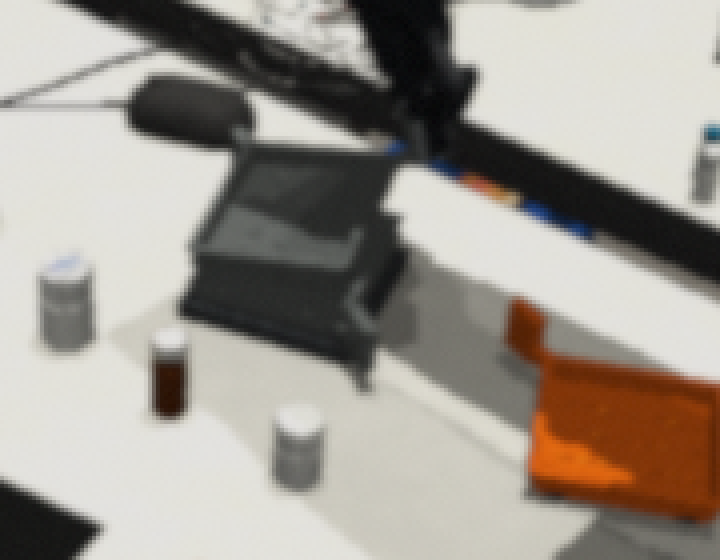

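```bash
python3 -m creep '[[[-0.8,0,-2.9],[0,0,0]],[[-0.8,0,-2.9],[0,0,0]],[[-0.8,0,-2.9],[0,0,0]],[[-0.8,0,-2.9],[0,0,0]],[[-0.8,0,-2.9],[0,0,0]],[[-0.8,0,-2.9],[0,0,0]],[[-0.8,0,-2.9],[0,0,0]],[[0,0,0],[0,0,0]]]'; python3 s.py s4
```

```text
clock: 8.95
eef_pos: [0.5322, -0.0865, 0.111]
tool_rot: [0.847, 0.515, -0.111, 0.067]
ft_force: [-0.0, 0.3, -1.7]
grip_width: 0.0088
grasp_force: 60.6
```

View pics/s4.png

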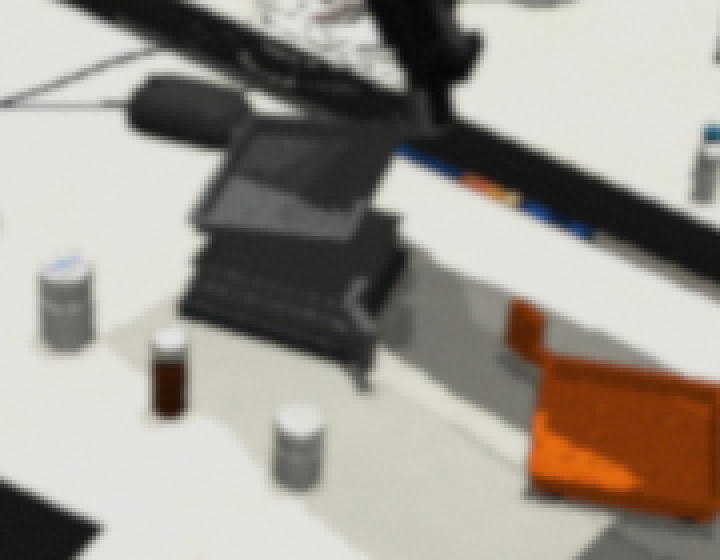

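```bash
python3 -m creep '[[[-2,0,-8],[0,0,0]],[[-4,0,-16],[0,0,0]],[[-4,0,-16],[0,0,0]],[[-4,0,-16],[0,0,0]],[[-4,0,-16],[0,0,0]],[[-4,0,-16],[0,0,0]],[[-3,0,-10],[0,0,0]],[[0,0,0],[0,0,0]]]'
python3 -m creep '[[[0,0,0],[0,0.02,0]],[[0,0,0],[0,0.03,0]],[[0,0,0],[0,0.03,0]],[[0,0,0],[0,0.03,0]],[[0,0,0],[0,0.03,0]],[[0,0,0],[0,0.03,0]],[[0,0,0],[0,0.03,0]],[[0,0,0],[0,0.03,0]],[[0,0,0],[0,0.03,0]],[[0,0,0],[0,0,0]]]'
python3 - <<'E'
from h import *
o=bot.get_obs(); p=np.array(o['eef_pos']); R0=R.from_quat(o['tool_rot'])
m=R0.as_matrix(); print(p); print(m.round(3))
# tray centre lies 93.3 mm along tool x from TCP; mat: refine with the top view
c=vision.camera('top'); g=cv2.cvtColor(c['image'],cv2.COLOR_BGR2GRAY)
M=np.zeros_like(g); M[145:230,130:206]=(g[145:230,130:206]<45); n,l,s,ct=cv2.connectedComponentsWithStats(M)
i=1+s[1:,4].argmax(); mat=at_z(c,ct[i],.003); print('mat',ct[i],s[i],mat)
x=m[:,0]*[1,1,0]; x/=np.linalg.norm(x)
tgt=mat-.0933*x; tgt[2]=.213; print(tgt,np.hypot(*tgt[:2]),'shift',R0.inv().apply(tgt-p)*1000)
cv2.imwrite('pics/t5.png',cv2.resize(c['image'][60:350,120:400],None,fx=2,fy=2))
E
```

```text
clock: 10.0
eef_pos: [0.533, -0.0856, 0.2127]
tool_rot: [0.848, 0.515, -0.11, 0.068]
ft_force: [1.1, 0.2, -0.6]
grip_width: 0.0089
grasp_force: 60.6
clock: 11.25
eef_pos: [0.5322, -0.0861, 0.2119]
tool_rot: [0.855, 0.519, 0.0, -0.0]
ft_force: [0.2, 0.6, -1.4]
grip_width: 0.0091
grasp_force: 60.6
[ 0.53217345 -0.08608721  0.21187802]
[[ 0.462  0.887  0.   ]
 [ 0.887 -0.462  0.   ]
 [ 0.     0.    -1.   ]]
mat [167.21900251 186.39899694] [ 135  150   65   74 3589] [0.57950499 0.30013069 0.003     ]
[0.53642679 0.21737104 0.213     ] 0.5787951914382797 shift [ 271.13999124 -136.33895048   -1.02868409]
```

View pics/t5.png

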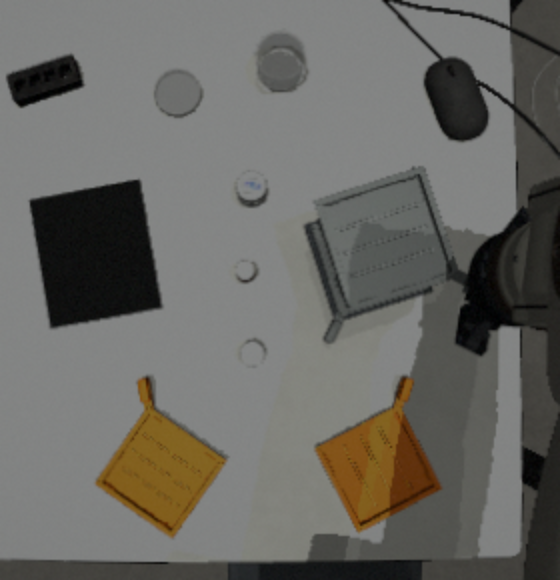

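The top tray is held free and level at about (385,240) in the crop. The rest of the stack stays in place under it, with its left edge at (320,270), and the vials haven't moved. Next I'll carry the tray over to the mat.

```bash
python3 -m creep '[[[9,-4.5,0],[0,0,0]],[[20,-10,0],[0,0,0]],[[28,-14,0],[0,0,0]],[[31,-15.5,0],[0,0,0]],[[33,-17,0],[0,0,0]],[[33,-17,0],[0,0,0]],[[33,-16.5,0],[0,0,0]],[[31,-15.5,0],[0,0,0]],[[26,-13,0],[0,0,0]],[[18,-9,0],[0,0,0]],[[9,-4.5,-1],[0,0,0]],[[0,0,0],[0,0,0]]]'
python3 -m creep '[[[0,0,0],[0,0,0]],[[0,0,0],[0,0,0]],[[0,0,0],[0,0,0]],[[0,0,0],[0,0,0]]]'
python3 - <<'E'
from h import *
np.set_printoptions(precision=3,suppress=True)
import sys; sys.argv=['','top']
c=vision.camera('top')
v,u=np.mgrid[0:384,0:512]; K=np.array(c['K'],float)
d=cv2.undistortPoints(np.stack([u.ravel(),v.ravel()],1)[:,None].astype(float),K,np.array([c['k1'],0,0,0],float))[:,0]
Rm,t=pose(c); P=(np.c_[d,np.ones(len(d))]*c['z_map'].ravel()[:,None])@Rm.T+t
S=P[(np.hypot(P[:,0]-.58,P[:,1]-.3)<.04)&(P[:,2]>.15)&(P[:,2]<.25)]
A=np.c_[S[:,:2],np.ones(len(S))]; k=np.linalg.lstsq(A,S[:,2],rcond=None)[0]; print('tray floor z',np.median(S[:,2]),'slope',k[:2])
S=P[(np.hypot(P[:,0]-.571,P[:,1]+.01)<.04)&(P[:,2]<.1)]
A=np.c_[S[:,:2],np.ones(len(S))]; k=np.linalg.lstsq(A,S[:,2],rcond=None)[0]; print('mid floor z (0.031)',np.median(S[:,2]),'slope',k[:2])
cv2.imwrite('pics/t6.png',cv2.resize(c['image'][60:350,120:400],None,fx=2,fy=2))
E
```

```text
clock: 12.8
eef_pos: [0.5362, 0.2181, 0.2128]
tool_rot: [0.854, 0.52, -0.0, 0.0]
ft_force: [1.1, 0.3, -0.9]
grip_width: 0.0091
grasp_force: 60.6
clock: 13.3
eef_pos: [0.5363, 0.2174, 0.2129]
tool_rot: [0.855, 0.519, 0.0, 0.0]
ft_force: [0.2, 0.0, -0.7]
grip_width: 0.0091
grasp_force: 60.6
tray floor z nan slope [0. 0.]
mid floor z (0.031) 0.031636523371689096 slope [ 0.004 -0.   ]
  return _methods._mean(a, axis=axis, dtype=dtype,
  ret = ret.dtype.type(ret / rcount)
```

View pics/t6.png

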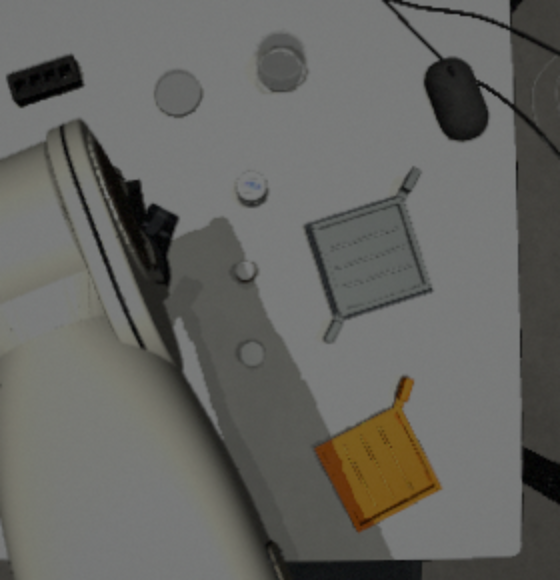

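The arm hides the mat from above. The two lower trays are flat and where they started, at (368,258), and the vials are untouched. One scene view will confirm the held tray.

```bash
python3 - <<'E'
from h import *
np.set_printoptions(precision=3,suppress=True)
c=vision.camera('scene')
for q in('tray_top','top_far','top_near'):
    for r in vision.place_of(c,q)[:4]:
        print(q,round(r['score'],2),np.round(r['position']),at_z(c,r['position'],.2),at_depth(c,r['position']))
cv2.imwrite('pics/s7.png',c['image'])
E
```

```text
tray_top 0.93 [172. 184.] [0.57  0.304 0.2  ] [0.56  0.311 0.209]
tray_top 0.71 [354. 234.] [0.259 0.197 0.2  ] [ 0.336 -0.002  0.008]
tray_top 0.61 [295. 298.] [0.256 0.358 0.2  ] [0.331 0.23  0.009]
top_far 0.91 [329. 312.] [0.209 0.347 0.2  ] [ 0.267  0.206 -0.001]
top_far 0.79 [132. 187.] [0.615 0.358 0.2  ] [0.608 0.362 0.206]
top_far 0.74 [379. 253.] [0.21  0.208 0.2  ] [0.268 0.006 0.001]
top_near 0.72 [334. 211.] [0.311 0.171 0.2  ] [ 0.407 -0.034  0.014]
top_near 0.69 [262. 281.] [0.307 0.366 0.2  ] [0.407 0.236 0.002]
top_near 0.6 [206. 169.] [0.56  0.231 0.2  ] [0.544 0.244 0.214]
```

View pics/s7.png

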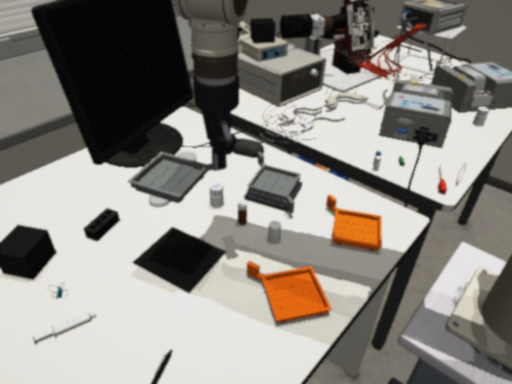

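The held tray, at (170,177), is level over the mat at about z = 0.2 m, with its centre within about 1 to 2 cm of the mat's centre. I'm handing the job in.

```bash
python3 -c "
from workcell import workorder
print(workorder.job_done())"
```

```text
the job is handed in; nothing more can be done
None
```

The top tray was peeled off tab-corner first and handed in while held level about 20 cm over the middle of the mat; the last pictures showed the lower trays and the bystanders where they started, but no verdict came back.

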